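Shim an electronics unit snug in its assembly nest

TASK

Slide the electronics unit in the yellow-walled nest fully home against the yellow end wall without lifting or tipping it, then stand orange shims fully down in the gap between the unit and the steel end stop, adding them one at a time until the gap is snug and no further shim goes in. Shims that do not fit stay in, or go back to, the black rack, standing in a slot. Leave the other things on the bench where they are.

Things in the scene. Friction and masses are not known exactly. Their poses are not given: they have to be found in the camera images.
- nest_ref (a point): Fixed nest: aluminium base plate, its top (the floor) 8 mm above the table, yellow walls. Point on the table, on the pocket's centre line; +x runs from steel end stop to yellow end wall, z up. End wall: inner face x = +85 mm, top 48 mm above the table. Side rails: inner faces y = +-45.5 mm, tops 28 mm above the table. With the unit home, its gap face is at x = -25 mm; the gap runs from there towards -x to the stop.
- unit_center (a point): Loose aluminium electronics unit in the pocket, 110 (x) x 87 (y) x 40 mm high, about 0.45 kg; point at the centre of its body, 20 mm above the nest's floor; axes as the nest's. Starts 5 to 10 mm short of the end wall, slides easily on the slick floor (1 to 3 N); home with its centre at nest x = +30 mm.
- unit_handle (a point): Centre of the black bar handle on the unit: bar 12 mm thick (x), 50 mm long (y), 10 mm high, centre 67 mm above the pocket's floor and 27 mm above the unit's lid, on two posts under its ends; 25 mm from the unit's centre towards the end wall.
- stop_thin_ref (a point): Fixed steel block 12 mm thick (x), 60 wide (y), 40 high on the nest's base plate, top 48 mm above the table. Point: middle of its outer (-x) face's lower edge; axes as the nest's. One of the three blocks (it varies) is the end stop, at nest x = -75 mm, y = 0; the others are parked at nest y = -105 mm. With this one as stop and the unit home, the gap takes three shims with 2 mm to spare.
- stop_mid_ref (a point): Fixed steel block 24 mm thick (x), 60 wide (y), 40 high on the nest's base plate, top 48 mm above the table. Point: middle of its outer (-x) face's lower edge; axes as the nest's. One of the three blocks (it varies) is the end stop, at nest x = -75 mm, y = 0; the others are parked at nest y = -105 mm. With this one as stop and the unit home, the gap takes two shims with 2 mm to spare.
- stop_thick_ref (a point): Fixed steel block 36 mm thick (x), 60 wide (y), 40 high on the nest's base plate, top 48 mm above the table. Point: middle of its outer (-x) face's lower edge; axes as the nest's. One of the three blocks (it varies) is the end stop, at nest x = -75 mm, y = 0; the others are parked at nest y = -105 mm. With this one as stop and the unit home, the gap takes one shim with 2 mm to spare.
- shim_left_center (a point): Loose orange shim plate on edge: 12 mm thick (x), 84 wide (y), 44 high, about 70 g, lower long edges rounded 2 mm; point at the plate's centre, 22 mm above its underside. Upright grip tab on its top edge: 12 mm thick, 18 wide, 40 tall, centred at y = 30 mm, from 22 to 62 mm above this point. Starts in any slot of the rack.
- shim_mid_center (a point): Loose orange shim plate on edge: 12 mm thick (x), 84 wide (y), 44 high, about 70 g, lower long edges rounded 2 mm; point at the plate's centre, 22 mm above its underside. Upright grip tab on its top edge: 12 mm thick, 18 wide, 40 tall, centred at y = 0 mm, from 22 to 62 mm above this point. Starts in any slot of the rack.
- shim_right_center (a point): Loose orange shim plate on edge: 12 mm thick (x), 84 wide (y), 44 high, about 70 g, lower long edges rounded 2 mm; point at the plate's centre, 22 mm above its underside. Upright grip tab on its top edge: 12 mm thick, 18 wide, 40 tall, centred at y = -30 mm, from 22 to 62 mm above this point. Starts in any slot of the rack.
- rack_ref (a point): The shim rack: fixed black block 134 (x) x 104 (y) x 38 mm high with three open-topped slots, each 14 mm (x) by 88 mm (y), at x = -36, 0 and +36 mm, slot floors 8 mm above the table. Point under its centre on the table (z = 0), z up. A shim stands in each slot, its thickness along x and its +y along the rack's +y.
- tape_roll: Bystander: amber tape roll lying flat, 68 mm across, 19 high.
- glue_bottle: Bystander: white glue bottle with red cap, upright, 32 mm across, 85 high.
- screwdriver: Bystander: screwdriver lying down, 170 mm long.
- tape_measure: Bystander: red tape measure, 55 x 34 x 50 mm high.
- connector: Bystander: small black and brass connector, 45 x 16 x 18 mm high.
- heat_sink: Bystander: dark finned heat sink, 50 x 40 x 23 mm high.
There are look-alikes about, which are no part of the job. What is shaped like the part that bears shim_left_center but purple or white is not meant.

How it is judged:
By the outcome, as a careful person would: the job done as asked, in the order asked, and still so for the second after the job is handed in, with the robot touching nothing.
It also fails if it takes over 72 s, if anything falls off the work surface, if the arm or the gripper's body presses on something with over 40 N, if the wrist force passes 120 N, or if a joint passes its speed limit or range.

ROBOT

A 6-joint arm with a two-finger parallel gripper is mounted at the origin on the work surface. World frame = base frame: x ahead of the robot, y to its left, z up, the work surface at z = 0. Lengths are in m, angles in degrees, forces in N, time in s.
With the tool pointing down it reaches from about 0.25 to 0.725 m from the base axis. Payload 9.7 kg.
Tool frame: the origin (TCP) lies midway between the tips of the shut fingers; the grasp point (between the pads) lies 19 mm behind it; z points along the fingers, y is the line along which they close (so a half turn about z gives the same grasp; the last joint's range is limited). The gripper opens to 85 mm and grips with 20 to 120 N. Pads are 22 mm wide; open, the fingers measure 114 mm over their backs; the gripper's body (76 mm by 85 mm) begins 54 mm behind the grasp point. The pads swing forward as they close: fully open they stand 13 mm farther back than shut.
Start: joints at [67.265, 4.979, 10.078, 95.1, 0, 90], TCP at [0.213, 0.507, 0.231] pointing down, gripper open.
Joint ranges: [-179.16, 179.16], [-48.56, 103.87], [-65.8, 70.77], [-126.05, 130.52], [-82.76, 87.17], [-180, 180]. Speed limits (degrees/s): [127.2, 127.2, 147.25, 180, 180, 180].

INTERFACE

Orientations are given as [roll, pitch, yaw] about the fixed x, y, z axes, in that order (R = Rz(yaw) Ry(pitch) Rx(roll)).
In Python, from workcell import bot gives the robot as it stands.
- The arm moves only by the shell command python3 -m crank 'ROWS' [FORCE]. ROWS is JSON, a list of rows, each an object with "gripper": the finger opening in mm, from 0 to 85.4; "travel": the shift along the tool's x, y, z in mm, a list of three; "twist": the turn, a rotation vector about the tool's x, y, z in rad, a list of three. In form: [{"gripper": gripper, "travel": [tx, ty, tz], "twist": [rx, ry, rz]}, ...]. A call has 1 to 12 rows; each row shifts and turns the commanded pose from where the row before left it, along the tool's axes as they then stand; what a row does not reach is not made up. A row lasts 1/8 s, in which the tool goes at most 62.5 mm and 10.7 degrees, less where a joint would pass 70% of its speed; a pose out of reach is approached as far as the arm can. A call is refused whole if a number of a shift passes 62.5 or a number of a turn 0.188, either way. A call with a gripper value outside its range is refused whole. The fingers move at their own pace and stop on an object; FORCE is the grip in N (left out, the last holds). Time passes only in rows, so rows that do not move let the fingers close. It gives the time, the measured TCP pose, the force, the opening and the grip force at its end, in the units of the state.
- bot.get_obs(): the state, without advancing time (a new reading comes with each control period).
- bot.camera(name): name is "side" or "top" or "wrist"; returns the picture (420x560x3 uint8, red, green, blue); there is no depth.
- bot.calibration(name): a dict with "vfov" (degrees; the focal length in pixels is half the picture's height over the tangent of half this angle, whatever the lens; pixels are square), "cx", "cy" (the principal point, pixels), "camera_from_world" (4x4, takes a point from world to camera coordinates). Camera axes: x right, y down, z forward; pixel columns grow to the right and rows downward; lengths in m; the calibration is good to about 2 mm. A picture is of the moment at which its call begins: read the wrist's pose just before it. calibration takes no time and is no camera call; for the wrist camera it gives the pose at the moment of the call.
- bot.job_done(): hands the job in; it is judged then, once.
The state is a dict: "time": time; "q": joint angles; "qd": joint speeds; "joint_efforts": joint torques, N m; "ee_pos": TCP position; "tcp_rot": TCP orientation; "wrist_force": force on the tool from outside, world axes, zero at the start; "torque": the same for the moment, N m; "opening": finger opening in m; "grasp_force": force on a finger pad.
Only numpy, scipy, OpenCV 4.12 (cv2) and the standard library are available. Lean on these libraries where they do the work, as an engineer would, in place of code of your own. Each camera call takes 0.05 s, during which the arm holds its last target. There are 200 camera calls.

## Working session

There is one attempt and no reset: what is moved stays moved. The work goes in short steps, Python scripts to look and compute and a shell command to move; the robot and the scene stay as the last step left them, time stands still between calls to the robot, and variables do not carry over. Pictures are saved under pics/ and viewed, at most 10 in all, crops included, and the job is handed in when it is done.

```bash
ls; mkdir -p pics
cat > h.py <<'E'
import numpy as np, cv2
from workcell import bot
def cal(n,c=None):
    c=c or bot.calibration(n); f=210/np.tan(np.radians(c['vfov'])/2)
    return f,c['cx'],c['cy'],np.array(c['camera_from_world'])
def proj(n,P,c=None):
    f,cx,cy,T=cal(n,c); p=T[:3,:3]@np.array(P,float)+T[:3,3]
    return np.array([cx+f*p[0]/p[2],cy+f*p[1]/p[2]])
def cast(n,uv,z,c=None):
    f,cx,cy,T=cal(n,c); R=T[:3,:3]; o=-R.T@T[:3,3]
    d=R.T@np.array([(uv[0]-cx)/f,(uv[1]-cy)/f,1]); return o+d*(z-o[2])/d[2]
def save(n,name,crop=None,s=1):
    im=bot.camera(n)[:,:,::-1]
    np.save('pics/'+name+'.npy',im)
    if crop: im=im[crop[1]:crop[3],crop[0]:crop[2]]
    cv2.imwrite('pics/'+name+'.png',cv2.resize(im,None,fx=s,fy=s,interpolation=cv2.INTER_CUBIC))
E
python3 - <<'E'
from h import *
c=bot.calibration('top');print({k:v for k,v in c.items()})
c=bot.calibration('side');print({k:v for k,v in c.items()})
save('top','top0',s=1.42);save('side','side0',s=1.42)
print(bot.get_obs())
E
```

```text
pics
{'vfov': 55.37881942744386, 'cx': 278.3287916166838, 'cy': 204.00409468921748, 'camera_from_world': array([[ 0.0185978 , -0.99980677, -0.00636722,  0.03079924],
       [-0.98957854, -0.01749731, -0.14292713,  0.54701331],
       [ 0.1427881 ,  0.00895899, -0.98971273,  0.82377335],
       [ 0.        ,  0.        ,  0.        ,  1.        ]])}
{'vfov': 50.36195088562229, 'cx': 283.1486983386861, 'cy': 209.6088620088722, 'camera_from_world': array([[ 0.83417773, -0.55088473,  0.02595263, -0.43080276],
       [-0.27777682, -0.46034585, -0.84316175,  0.22951738],
       [ 0.47643211,  0.69613771, -0.53703327,  0.67286706],
       [ 0.        ,  0.        ,  0.        ,  1.        ]])}
{'time': 0.1, 'q': array([6.72657066e+01, 5.00689949e+00, 1.00401525e+01, 9.51002805e+01,
       1.90530521e-03, 9.00001682e+01]), 'qd': array([ 0.04334534, -0.09330479,  0.1611503 ,  0.01378066, -0.03876158,
        0.06532633]), 'joint_efforts': array([ 1.86767727e-03, -5.21562481e+01,  4.65653622e+01,  1.60198845e-02,
        7.97743269e-05, -9.45058389e-06]), 'ee_pos': array([0.21246386, 0.50708303, 0.23067442]), 'tcp_rot': array([-1.79932973e+02, -1.90510710e-03,  1.57265536e+02]), 'wrist_force': array([-0.2717003, -0.3352183, -0.7636594]), 'torque': array([0.01781082, 0.01731596, 0.01768103]), 'grasp_force': 0.0, 'opening': 0.08502014148087737}
```

View pics/top0.png

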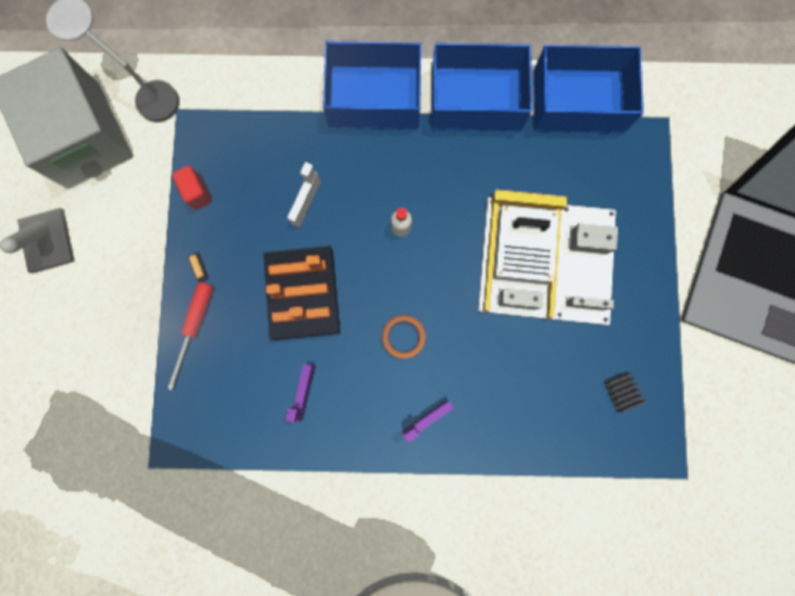

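View pics/side0.png

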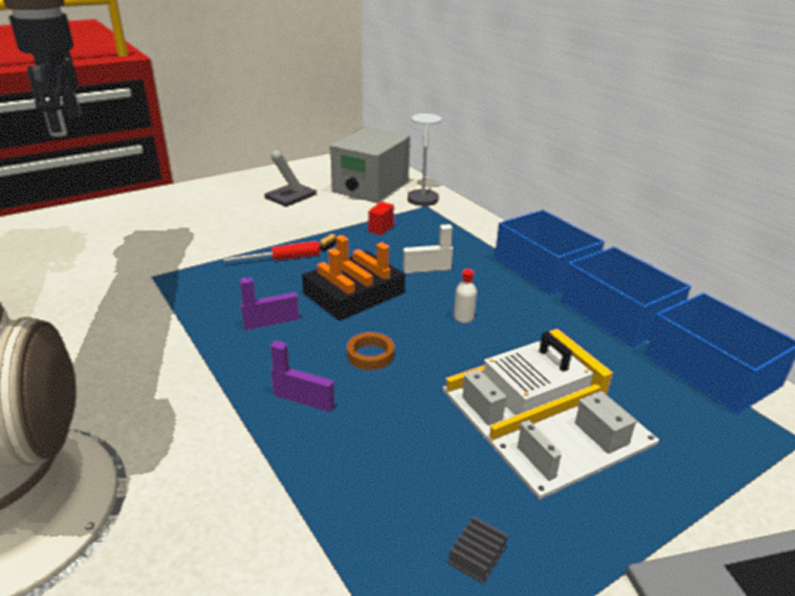

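The top view shows the rack at (302,292) with three orange shims. Their tabs are at the right in the far slot, at the left in the middle slot and at the centre in the near slot. The nest is at (530,255), with the mid-thickness block apparently serving as the stop at (522,298). The thin and thick blocks are parked on the right.

Possible look-alikes are purple at (302,392) and (428,420), white at (303,195), and orange in the rack at (297,267), (300,290) and (300,312). I want the orange ones in the rack, and I'll check that choice in a close crop.

```bash
cat >> h.py <<'E'
def goto(x,y,z,yaw):
    "tool-frame shift (mm) from the present pose to the target, then the twist about tool z (rad)"
    o=bot.get_obs(); from scipy.spatial.transform import Rotation as Ro
    R=Ro.from_euler('xyz',o['tcp_rot'],degrees=True).as_matrix()
    d=R.T@(np.array([x,y,z])-o['ee_pos'])*1000
    dy=(yaw-o['tcp_rot'][2]+180)%360-180
    Rt=Ro.from_euler('xyz',[180,0,yaw],degrees=True).as_matrix()
    print('shift now-axes',d.round(1),'target-axes',(Rt.T@(np.array([x,y,z])-o['ee_pos'])*1000).round(1),'tilt rv',Ro.from_matrix(R.T@Rt).as_rotvec().round(4),'tz %.3f rad'%(-np.radians(dy)),'ee',o['ee_pos'].round(4),o['tcp_rot'].round(2),'q',o['q'].round(0),'F',o['wrist_force'].round(1),'t',o['time'])
E
python3 - <<'E'
from h import *
s=1.42
for n,uv,z in [('rack',(302,292),.03),('rackTL',(264,252),.038),('rackTR',(331,248),.038),('stop',(522,298),.048),('handle',(531,223),.08),('nestwallL',(495,196),.048),('wallR',(566,202),.048),('railRend',(551,316),.028),('bottle',(401,216),.085)]:
    print(n,cast('top',np.array(uv)/s,z).round(3))
print(proj('wrist',bot.get_obs()['ee_pos']),bot.calibration('wrist')['vfov'])
c=np.array(bot.calibration('wrist')['camera_from_world']);print('cam pos',-c[:3,:3].T@c[:3,3],c[2,:3])
goto(.45,.12,.25,90)
E
```

```text
rack [0.542 0.184 0.03 ]
rackTL [0.602 0.244 0.038]
rackTR [0.61  0.141 0.038]
stop [ 0.536 -0.15   0.048]
handle [ 0.643 -0.157  0.08 ]
nestwallL [ 0.693 -0.11   0.048]
wallR [ 0.686 -0.219  0.048]
railRend [ 0.512 -0.198  0.028]
bottle [0.649 0.034 0.085]
[276.17529197 264.23793365] 70.01549396128378
cam pos [0.13936378 0.53851557 0.37442971] [ 0.28639209 -0.12026652 -0.95053434]
shift now-axes [-368.7 -265.2  -19. ] target-axes [-387.1  237.5  -19.3] tilt rv [-1.100e-03  7.000e-04  1.174e+00] tz 1.174 rad ee [0.2125 0.5071 0.2307] [-179.93   -0.    157.27] q [67.  5. 10. 95.  0. 90.] F [-0.3 -0.3 -0.8] t 0.1
```

Run:
```python
from h import *
goto(.53,.22,.24,90)
```

```text
shift now-axes [-403.8 -142.1   -9.2] target-axes [-287.1  317.5   -9.3] tilt rv [-1.100e-03  7.000e-04  1.174e+00] tz 1.174 rad ee [0.2125 0.5071 0.2307] [-179.93   -0.    157.27] q [67.  5. 10. 95.  0. 90.] F [-0.3 -0.3 -0.8] t 0.1
```

```bash
python3 -m crank '[{"gripper":30,"travel":[-50.5,-17.8,-1],"twist":[0,0,0]},{"gripper":30,"travel":[-50.5,-17.8,-1],"twist":[0,0,0]},{"gripper":30,"travel":[-50.5,-17.8,-1],"twist":[0,0,0]},{"gripper":30,"travel":[-50.5,-17.8,-1],"twist":[0,0,0]},{"gripper":30,"travel":[-50.5,-17.8,-1],"twist":[0,0,0]},{"gripper":30,"travel":[-50.5,-17.8,-1],"twist":[0,0,0]},{"gripper":30,"travel":[-50.5,-17.8,-1],"twist":[0,0,0]},{"gripper":30,"travel":[-50.5,-17.8,-1],"twist":[0,0,0]}]' 60
python3 -m crank '[{"gripper":30,"travel":[0,0,0],"twist":[0,0,0.168]},{"gripper":30,"travel":[0,0,0],"twist":[0,0,0.168]},{"gripper":30,"travel":[0,0,0],"twist":[0,0,0.168]},{"gripper":30,"travel":[0,0,0],"twist":[0,0,0.168]},{"gripper":30,"travel":[0,0,0],"twist":[0,0,0.168]},{"gripper":30,"travel":[0,0,0],"twist":[0,0,0.168]},{"gripper":30,"travel":[0,0,0],"twist":[0,0,0.166]},{"gripper":30,"travel":[0,0,0],"twist":[0,0,0]},{"gripper":30,"travel":[0,0,0],"twist":[0,0,0]}]'
python3 - <<'E'
from h import *
import pickle
goto(.53,.22,.24,90)
pickle.dump(bot.calibration('wrist'),open('pics/w1.pkl','wb'))
save('wrist','w1',s=1.42)
goto(.6,-.13,.24,90)
E
```

```text
time: 1.1
ee_pos: [0.5312, 0.2183, 0.239]
tcp_rot: [-180.0, -0.0, 157.3]
wrist_force: [1.1, 1.8, 0.8]
opening: 0.03
grasp_force: 0.0
time: 2.22
ee_pos: [0.5301, 0.2198, 0.2391]
tcp_rot: [-180.0, 0.0, 90.2]
wrist_force: [-0.6, 0.2, 0.6]
opening: 0.03
grasp_force: 0.0
shift now-axes [ 0.2 -0.1 -0.9] target-axes [ 0.2 -0.1 -0.9] tilt rv [-0.0004  0.0002  0.0036] tz 0.004 rad ee [0.5301 0.2198 0.2391] [-1.7998e+02  1.0000e-02  9.0210e+01] q [ 23.   9.  15.  96.   0. 112.] F [-0.6  0.2  0.6] t 2.225
shift now-axes [-350.    68.9   -0.8] target-axes [-349.8   69.9   -0.9] tilt rv [-0.0003  0.0002  0.003 ] tz 0.003 rad ee [0.5301 0.2198 0.2391] [-1.7998e+02  1.0000e-02  9.0170e+01] q [ 23.   9.  15.  96.  -0. 112.] F [ 0.6 -0.2 -0.4] t 2.275
```

View pics/w1.png

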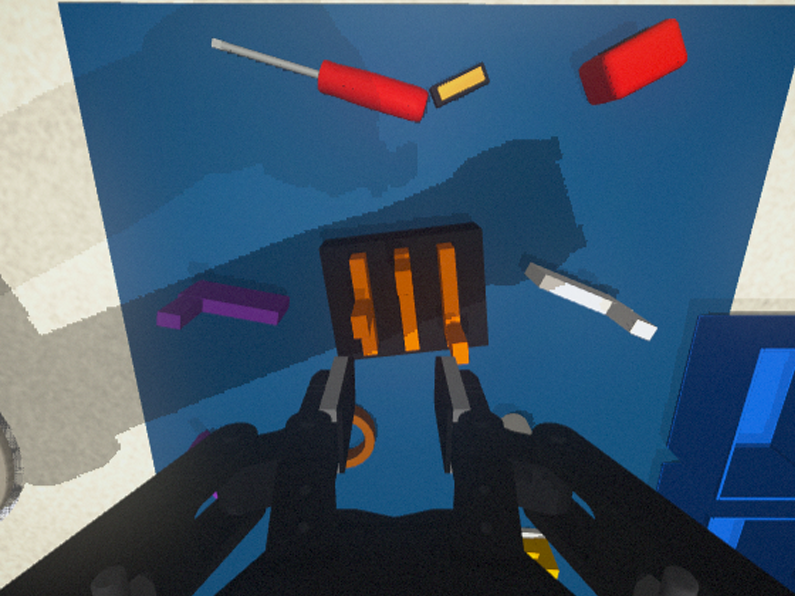

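The wrist view shows the three orange shims in the black rack: left with its tab at (365,330), middle with the tab at the far bottom edge hidden near (408,300), and right with the tab at (458,352). The purple and white look-alikes are outside the rack. Next is a close crop.

Run:
```python
from h import *
im=np.load('pics/w1.npy')[150:260,215:350]
cv2.imwrite('pics/w1c.png',cv2.resize(cv2.convertScaleAbs(im,alpha=1.6),None,fx=5.4,fy=5.4,interpolation=cv2.INTER_CUBIC))
```

```text
(no output)
```

View pics/w1c.png

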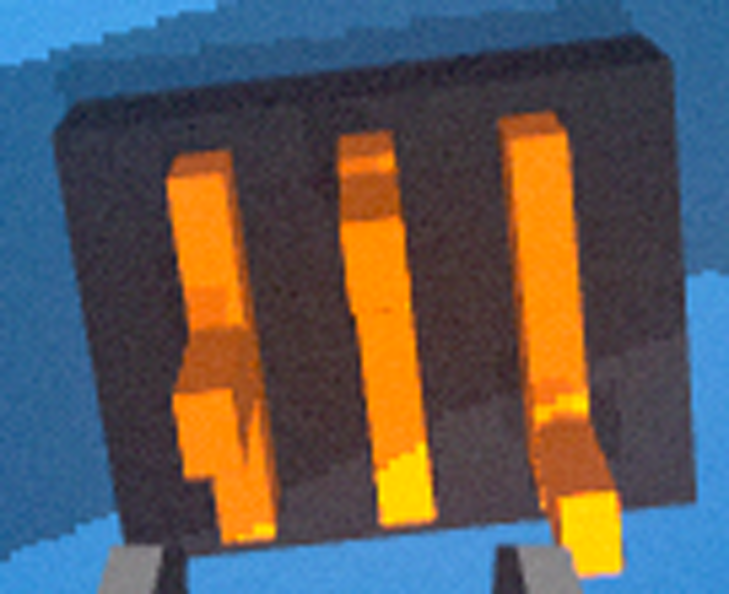

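The crop confirms three orange shims standing in the slots: low-x with a middle tab, middle slot with the tab at the +y end, and high-x with the tab at the -y end. I'll use the +y-tab and -y-tab shims. Next I compute the rack geometry and move over the nest.

```bash
python3 - <<'E'
from h import *
import pickle
c=pickle.load(open('pics/w1.pkl','rb'))
def P(n,l,z):
    p=[cast('wrist',np.array(u)/5.4+[215-.4,150-.4],z,c) for u in l]
    print(n,np.array(p)[:,:2].round(4).tolist(),'mean',np.mean(p,0).round(4)); return p
P('Atab',[(175,397),(235,390),(242,475),(185,480)],.092)
a=P('Aplate',[(168,180),(233,172),(275,538),(222,543)],.052)
P('Btab front edge',[(340,219),(403,216)],.092)
b=P('Bplate bot',[(436,520),(382,525)],.052)
P('Ctab',[(555,497),(615,490),(622,570),(570,577)],.092)
cc=P('Cplate top',[(503,128),(568,120)],.052)
r=P('rack top',[(55,130),(672,60),(695,500),(130,555)],.038)
e=lambda p,q:print('yaw of -y edge',np.degrees(np.arctan2((q-p)[1],(q-p)[0]))+90)
e(a[0],a[3]);e(a[1],a[2]);e(r[0],r[3]);e(r[1],r[2])
for p,q in [(r[0],r[1]),(r[3],r[2])]: print(np.degrees(np.arctan2((q-p)[1],(q-p)[0])),np.linalg.norm(q-p))
# tool top check
goto(.59,-.13,.24,90)
E
python3 -m crank '[{"gripper":70,"travel":[-50,8.6,0],"twist":[0,0,0]},{"gripper":70,"travel":[-50,8.6,0],"twist":[0,0,0]},{"gripper":70,"travel":[-50,8.6,0],"twist":[0,0,0]},{"gripper":70,"travel":[-50,8.6,0],"twist":[0,0,0]},{"gripper":70,"travel":[-50,8.6,0],"twist":[0,0,0]},{"gripper":70,"travel":[-50,8.6,0],"twist":[0,0,0]},{"gripper":70,"travel":[-50,8.6,0],"twist":[0,0,0]},{"gripper":70,"travel":[0,0,0],"twist":[0,0,0]},{"gripper":70,"travel":[0,0,0],"twist":[0,0,0]}]'
python3 - <<'E'
from h import *
import pickle
pickle.dump(bot.calibration('wrist'),open('pics/w2.pkl','wb'))
save('wrist','w2',(150,60,430,270),2.8)
E
```

```text
Atab [[0.4989, 0.187], [0.5105, 0.1885], [0.5116, 0.1707], [0.5004, 0.1696]] mean [0.5054 0.179  0.092 ]
Aplate [[0.4945, 0.2202], [0.5082, 0.2219], [0.5163, 0.1375], [0.5043, 0.1362]] mean [0.5058 0.179  0.052 ]
Btab front edge [[0.5305, 0.2225], [0.5422, 0.2231]] mean [0.5364 0.2228 0.092 ]
Bplate bot [[0.5524, 0.1421], [0.5403, 0.1409]] mean [0.5464 0.1415 0.052 ]
Ctab [[0.573, 0.1663], [0.5847, 0.1678], [0.5871, 0.1504], [0.5768, 0.1488]] mean [0.5804 0.1583 0.092 ]
Cplate top [[0.5643, 0.2315], [0.5777, 0.2333]] mean [0.571  0.2324 0.052 ]
rack top [[0.4689, 0.2278], [0.6013, 0.2435], [0.6136, 0.1408], [0.4815, 0.1261]] mean [0.5413 0.1845 0.038 ]
yaw of -y edge 6.649966772809492
yaw of -y edge 5.485167813515204
yaw of -y edge 7.049941147337961
yaw of -y edge 6.854682804862506
6.779339819156824 0.13333334528615368
6.37105960139502 0.1329888209287735
shift now-axes [-350.    58.9   -0.8] target-axes [-349.8   59.9   -0.9] tilt rv [-0.0003  0.0002  0.003 ] tz 0.003 rad ee [0.5301 0.2198 0.2391] [-1.7998e+02  1.0000e-02  9.0170e+01] q [ 23.   9.  15.  96.  -0. 112.] F [ 0.6 -0.2 -0.4] t 2.275
time: 3.4
ee_pos: [0.5902, -0.1301, 0.2392]
tcp_rot: [-180.0, -0.0, 90.0]
wrist_force: [0.6, 0.6, -0.2]
opening: 0.0702
grasp_force: 0.0
```

View pics/w2.png

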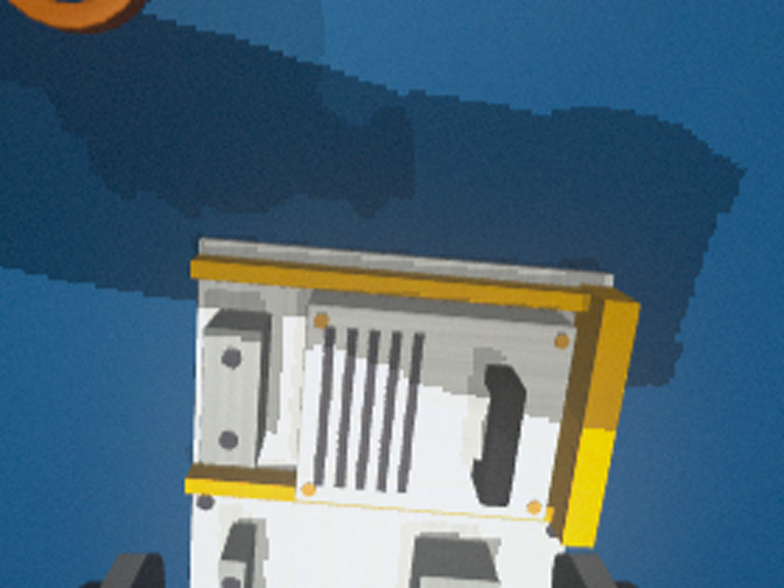

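The nest is at about (400,390), yawed about -5°, with the mid block as the stop at (232,395). The unit is short of the end wall. I'll zoom in for accurate corners.

Run:
```python
from h import *
im=np.load('pics/w2.npy')[140:260,212:384]
cv2.imwrite('pics/w2c.png',cv2.resize(cv2.convertScaleAbs(im,alpha=.85),None,fx=4.6,fy=4.6,interpolation=cv2.INTER_CUBIC))
```

```text
(no output)
```

View pics/w2c.png

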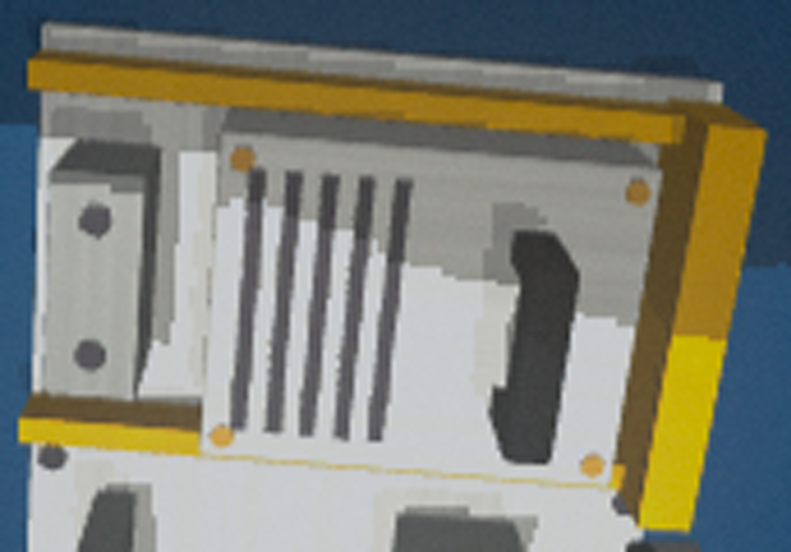

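```bash
cat > nest.py <<'E'
from h import *
import pickle
c=pickle.load(open('pics/w2.pkl','rb'))
def P(l,z): return np.array([cast('wrist',np.array(u)/4.6+[212-.4,140-.4],z,c)[:2] for u in l])
stop=P([(50,183),(145,187),(133,402),(42,392)],.048)
lid=P([(220,132),(660,170),(612,488),(203,452)],.048)
wall=P([(708,124),(640,527)],.048)
rp=P([(28,88),(683,140)],.028); rm=P([(22,418),(200,435)],.028)
a=lambda p,q:np.degrees(np.arctan2(*(q-p)[::-1]))
print('lid x edges',a(lid[0],lid[1]),a(lid[3],lid[2]),'y edges',a(lid[3],lid[0])-90,a(lid[2],lid[1])-90,'wall',a(wall[1],wall[0])-90,'rails',a(*rp),a(*rm),'stop',a(stop[3],stop[0])-90,a(stop[2],stop[1])-90)
print('lid c',lid.mean(0),'stop c',stop.mean(0),'lid size',np.linalg.norm(lid[1]-lid[0]),np.linalg.norm(lid[2]-lid[1]),'stop',np.linalg.norm(stop[1]-stop[0]),np.linalg.norm(stop[2]-stop[1]))
yaw=np.radians(-5.); 
for yd in (-6,-5.5,-5,-4.5):
    y=np.radians(yd); ux=np.array([np.cos(y),np.sin(y)]); uy=np.array([-np.sin(y),np.cos(y)])
    print(yd,'wallx-85 ',(wall@ux).mean()-.085,'stop+63',(stop@ux).mean()+.063,'| y rails',(rp@uy)-.0455,(rm@uy)+.0455,'stop',(stop@uy).mean(),'lid',(lid@uy).mean(),'unit x',(lid@ux).mean())
E
python3 nest.py
```

```text
lid x edges -4.910299727488692 -5.404547459201716 y edges -3.9972961213560296 -3.8170534760767225 wall -4.298028280245774 rails -4.478727806009811 -5.844762823464839 stop -5.306839409008887 -5.067960473067629
lid c [ 0.62160186 -0.16117019] stop c [ 0.53702205 -0.15513644] lid size 0.10905154180624017 0.08656578643565944 stop 0.023549392992296473 0.05763403333864541
-6 wallx-85  0.6141698464979725 stop+63 0.6132963598525858 | y rails [-0.09657934 -0.09206108] [-0.09748516 -0.09735078] stop -0.09815249185016255 lid -0.09531219719028518 unit x 0.6350435347280021
-5.5 wallx-85  0.6133270439383458 stop+63 0.6124188750490207 | y rails [-0.10118531 -0.09815188] [-0.10210876 -0.1024072 ] stop -0.10295093522290852 lid -0.10085029794268588 unit x 0.6341876089438729
-5 wallx-85  0.61243106107064 stop+63 0.6114995498709588 | y rails [-0.10578704 -0.10423867] [-0.10672111 -0.10745235] stop -0.10774153848334646 lid -0.1063807185544404 unit x 0.6332833873179653
-4.5 wallx-85  0.6114819661274196 stop+63 0.6105384543285719 | y rails [-0.11038417 -0.11032098] [-0.11132188 -0.11248586] stop -0.1125239368084906 lid -0.11190303786260727 unit x 0.6323309387102571
```

```bash
python3 -m crank '[{"gripper":70,"travel":[0,0,0],"twist":[0,0,0.1835]},{"gripper":70,"travel":[0,0,0],"twist":[0,0,0.1835]},{"gripper":70,"travel":[0,0,0],"twist":[0,0,0.1835]},{"gripper":70,"travel":[0,0,0],"twist":[0,0,0.1835]},{"gripper":70,"travel":[0,0,0],"twist":[0,0,0.1835]},{"gripper":70,"travel":[0,0,0],"twist":[0,0,0.1835]},{"gripper":70,"travel":[0,0,0],"twist":[0,0,0.1835]},{"gripper":70,"travel":[0,0,0],"twist":[0,0,0.1835]},{"gripper":70,"travel":[0,0,0],"twist":[0,0,0.1835]},{"gripper":70,"travel":[0,0,0],"twist":[0,0,0]},{"gripper":70,"travel":[0,0,0],"twist":[0,0,0]}]'
python3 - <<'E'
from h import *
goto(.5445,-.1556,.028,-4.6)
E
```

```text
time: 4.82
ee_pos: [0.5903, -0.1294, 0.2395]
tcp_rot: [180.0, -0.0, -4.3]
wrist_force: [-0.5, 0.0, -0.1]
opening: 0.0702
grasp_force: 0.0
shift now-axes [-43.8  29.5 211.5] target-axes [-43.6  29.7 211.5] tilt rv [ 0.     -0.0003  0.005 ] tz 0.005 rad ee [ 0.5903 -0.1294  0.2395] [ 1.80e+02 -1.00e-02 -4.31e+00] q [-12.  13.  20.  97.   0. 172.] F [-0.5  0.  -0.1] t 4.825
```

```bash
python3 -m crank '[{"gripper":70,"travel":[-43.6,29.7,0],"twist":[0,0,0.005]},{"gripper":70,"travel":[0,0,50],"twist":[0,0,0]},{"gripper":70,"travel":[0,0,50],"twist":[0,0,0]},{"gripper":70,"travel":[0,0,40],"twist":[0,0,0]},{"gripper":70,"travel":[0,0,0],"twist":[0,0,0]},{"gripper":70,"travel":[0,0,30],"twist":[0,0,0]},{"gripper":70,"travel":[0,0,20],"twist":[0,0,0]},{"gripper":70,"travel":[0,0,10],"twist":[0,0,0]},{"gripper":70,"travel":[0,0,6],"twist":[0,0,0]},{"gripper":70,"travel":[0,0,0],"twist":[0,0,0]}]'
python3 - <<'E'
from h import *
goto(.5445,-.1556,.028,-4.6)
save('side','s1',(300,190,480,360),3.3)
E
```

```text
time: 6.08
ee_pos: [0.5448, -0.1564, 0.034]
tcp_rot: [180.0, -0.0, -4.9]
wrist_force: [-0.1, 0.5, -0.4]
opening: 0.0701
grasp_force: 0.0
shift now-axes [-0.4 -0.7  6. ] target-axes [-0.4 -0.7  6. ] tilt rv [ 0.0001 -0.0007 -0.005 ] tz -0.005 rad ee [ 0.5448 -0.1564  0.034 ] [ 1.7999e+02 -4.0000e-02 -4.8900e+00] q [-16.   8.  -8.  73.   0. 169.] F [-0.1  0.5 -0.4] t 6.075
```

View pics/s1.png

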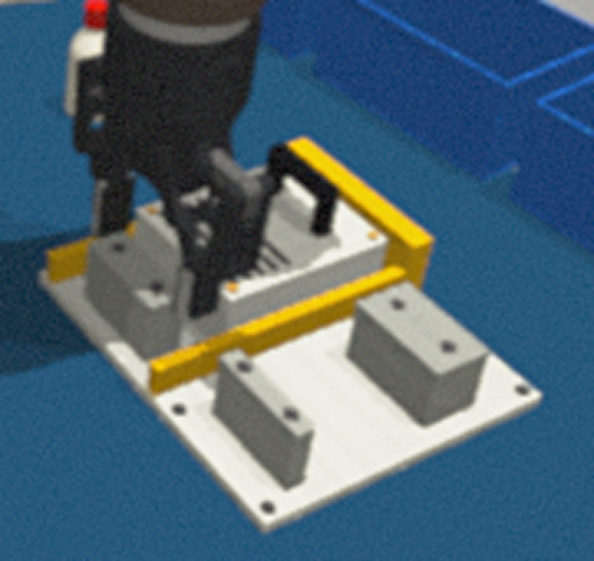

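The side view shows the fingers straddling the stop at (110,240) and (205,310), behind the unit's gap face. I'll push gently from here.

```bash
python3 -m crank '[{"gripper":70,"travel":[0,0,4],"twist":[0,0,-0.004]},{"gripper":70,"travel":[6,0,0],"twist":[0,0,0]},{"gripper":70,"travel":[4,0,0],"twist":[0,0,0]},{"gripper":70,"travel":[2,0,0],"twist":[0,0,0]},{"gripper":70,"travel":[2,0,0],"twist":[0,0,0]},{"gripper":70,"travel":[2,0,0],"twist":[0,0,0]}]'
python3 -m crank '[{"gripper":70,"travel":[1.5,0,0],"twist":[0,0,0]},{"gripper":70,"travel":[1.5,0,0],"twist":[0,0,0]}]'
```

```text
time: 6.88
ee_pos: [0.5604, -0.1576, 0.0293]
tcp_rot: [-180.0, 0.0, -4.7]
wrist_force: [-1.4, 1.0, 0.8]
opening: 0.0705
grasp_force: 0.7
time: 7.12
ee_pos: [0.5635, -0.1579, 0.0293]
tcp_rot: [180.0, 0.0, -4.7]
wrist_force: [-1.1, 0.2, 1.3]
opening: 0.0707
grasp_force: 0.7
```

```bash
for i in 1 2 3 4; do python3 -m crank '[{"gripper":70,"travel":[0.6,0,0],"twist":[0,0,0]},{"gripper":70,"travel":[0,0,0],"twist":[0,0,0]}]' | grep -E "ee_pos|wrist_f"; done
```

```text
ee_pos: [0.5635, -0.1578, 0.0293]
wrist_force: [-5.0, 0.3, 2.4]
ee_pos: [0.5636, -0.1578, 0.0292]
wrist_force: [-8.7, 1.3, 5.5]
ee_pos: [0.5636, -0.1577, 0.0292]
wrist_force: [-10.6, 1.9, 7.2]
ee_pos: [0.5636, -0.1578, 0.0292]
wrist_force: [-14.1, 1.8, 8.7]
```

```bash
python3 -m crank '[{"gripper":70,"travel":[-6,0,0],"twist":[0,0,0]},{"gripper":70,"travel":[-6,0,0],"twist":[0,0,0]},{"gripper":70,"travel":[0,0,-20],"twist":[0,0,0]},{"gripper":70,"travel":[0,0,-50],"twist":[0,0,0]},{"gripper":70,"travel":[0,0,-50],"twist":[0,0,0]},{"gripper":34,"travel":[0,0,-20],"twist":[0,0,-0.177]},{"gripper":34,"travel":[0,0,0],"twist":[0,0,-0.177]},{"gripper":34,"travel":[0,0,0],"twist":[0,0,-0.177]},{"gripper":34,"travel":[0,0,0],"twist":[0,0,-0.177]},{"gripper":34,"travel":[0,0,0],"twist":[0,0,-0.177]},{"gripper":34,"travel":[0,0,0],"twist":[0,0,-0.177]},{"gripper":34,"travel":[0,0,0],"twist":[0,0,-0.177]}]'
python3 -m crank '[{"gripper":34,"travel":[0,0,0],"twist":[0,0,-0.177]},{"gripper":34,"travel":[0,0,0],"twist":[0,0,-0.177]},{"gripper":34,"travel":[0,0,0],"twist":[0,0,-0.177]},{"gripper":34,"travel":[0,0,0],"twist":[0,0,0]},{"gripper":34,"travel":[0,0,0],"twist":[0,0,0]}]'
python3 - <<'E'
from h import *
print(len(bot.get_obs()))
goto(.5805,.1587,.058,96.7)
E
```

```text
time: 9.62
ee_pos: [0.5539, -0.1571, 0.1693]
tcp_rot: [180.0, -0.0, 66.6]
wrist_force: [-0.0, 0.0, -0.5]
opening: 0.0339
grasp_force: 0.0
time: 10.25
ee_pos: [0.5539, -0.1571, 0.1693]
tcp_rot: [180.0, 0.0, 96.5]
wrist_force: [-0.1, 0.1, 0.1]
opening: 0.0341
grasp_force: 0.0
10
shift now-axes [310.7  62.2 111.3] target-axes [310.5  63.3 111.3] tilt rv [ 0.0003  0.0001 -0.0033] tz -0.003 rad ee [ 0.5539 -0.1571  0.1693] [179.98   0.    96.51] q [-16.   8.   6.  88.   0.  68.] F [-0.1  0.1  0.1] t 10.25
```

```bash
python3 -m crank '[{"gripper":34,"travel":[52,10.5,0],"twist":[0,0,-0.003]},{"gripper":34,"travel":[52,10.5,0],"twist":[0,0,0]},{"gripper":34,"travel":[52,10.5,0],"twist":[0,0,0]},{"gripper":34,"travel":[52,10.5,0],"twist":[0,0,0]},{"gripper":34,"travel":[52,10.5,0],"twist":[0,0,0]},{"gripper":34,"travel":[50.7,10.1,0],"twist":[0,0,0]},{"gripper":34,"travel":[0,0,40],"twist":[0,0,0]},{"gripper":34,"travel":[0,0,0],"twist":[0,0,0]}]'
python3 - <<'E'
from h import *
goto(.5805,.1587,.058,96.7)
E
```

```text
time: 11.25
ee_pos: [0.5771, 0.159, 0.1264]
tcp_rot: [-179.7, 0.1, 96.8]
wrist_force: [0.6, -0.5, 0.8]
opening: 0.0342
grasp_force: 0.0
shift now-axes [-0.7  3.7 68.3] target-axes [-0.7  3.3 68.4] tilt rv [-0.0053  0.0009  0.0024] tz 0.002 rad ee [0.5771 0.159  0.1264] [-1.797e+02  5.000e-02  9.684e+01] q [15. 11.  5. 85. -0. 99.] F [ 0.6 -0.5  0.8] t 11.25
```

```bash
python3 -m crank '[{"gripper":34,"travel":[0,0,0],"twist":[0,0,0]},{"gripper":34,"travel":[0,0,30],"twist":[0,0,0]},{"gripper":34,"travel":[0,0,25],"twist":[0,0,0]},{"gripper":34,"travel":[0,0,16],"twist":[0,0,0]},{"gripper":34,"travel":[0,0,0],"twist":[0,0,0]},{"gripper":34,"travel":[0,0,0],"twist":[0,0,0]}]'
python3 - <<'E'
from h import *
goto(.5805,.1587,.058,96.7)
E
```

```text
time: 12.0
ee_pos: [0.5795, 0.1589, 0.0598]
tcp_rot: [179.9, -0.0, 96.9]
wrist_force: [0.4, -0.7, 0.4]
opening: 0.0342
grasp_force: 0.0
shift now-axes [-0.3  0.9  1.8] target-axes [-0.3  1.   1.8] tilt rv [ 0.0018 -0.0003  0.0031] tz 0.003 rad ee [0.5795 0.1589 0.0598] [ 1.799e+02 -2.000e-02  9.688e+01] q [15. 12. -1. 77.  0. 98.] F [ 0.4 -0.7  0.4] t 12.0
```

```bash
python3 -m crank '[{"gripper":20,"travel":[0,0.9,1.5],"twist":[0,0,0]},{"gripper":5,"travel":[0,0,0],"twist":[0,0,0]},{"gripper":5,"travel":[0,0,0],"twist":[0,0,0]},{"gripper":5,"travel":[0,0,0],"twist":[0,0,0]}]' 50
python3 -m crank '[{"gripper":5,"travel":[0,0,-4],"twist":[0,0,0]},{"gripper":5,"travel":[0,0,-6],"twist":[0,0,0]},{"gripper":5,"travel":[0,0,0],"twist":[0,0,0]}]'
python3 - <<'E'
from h import *
goto(.5805,.1587,.058,96.7)
E
```

```text
time: 12.5
ee_pos: [0.5801, 0.1591, 0.0575]
tcp_rot: [179.9, -0.0, 96.9]
wrist_force: [-0.2, 0.3, 5.7]
opening: 0.0114
grasp_force: 49.4
time: 12.88
ee_pos: [0.5799, 0.1591, 0.0673]
tcp_rot: [180.0, -0.0, 96.9]
wrist_force: [0.1, -0.3, -1.0]
opening: 0.0115
grasp_force: 48.6
shift now-axes [-0.5  0.5  9.3] target-axes [-0.5  0.6  9.3] tilt rv [ 0.0006 -0.0001  0.0036] tz 0.004 rad ee [0.5799 0.1591 0.0673] [ 1.7997e+02 -1.0000e-02  9.6910e+01] q [15. 12. -0. 78.  0. 98.] F [ 0.1 -0.3 -1. ] t 12.875
```

```bash
python3 -m crank '[{"gripper":5,"travel":[0,0,-30],"twist":[0,0,0]},{"gripper":5,"travel":[0,0,-45],"twist":[0,0,0]},{"gripper":5,"travel":[0,0,-20],"twist":[0,0,0.1]},{"gripper":5,"travel":[0,0,0],"twist":[0,0,0.1]},{"gripper":5,"travel":[0,0,0],"twist":[0,0,0]},{"gripper":5,"travel":[0,0,0],"twist":[0,0,0]}]'
python3 - <<'E'
from h import *
goto(.5613,-.1870,.0575,85.4)
E
```

```text
time: 13.62
ee_pos: [0.5795, 0.159, 0.1612]
tcp_rot: [-180.0, 0.0, 85.6]
wrist_force: [0.5, 0.7, 0.1]
opening: 0.0114
grasp_force: 49.7
shift now-axes [-346.3    8.7  103.8] target-axes [-346.3    9.6  103.7] tilt rv [-0.0008  0.0003  0.003 ] tz 0.003 rad ee [0.5795 0.159  0.1612] [-1.7995e+02  2.0000e-02  8.5570e+01] q [ 15.  11.   9.  88.  -0. 110.] F [0.5 0.7 0.1] t 13.625
```

```bash
python3 -m crank '[{"gripper":5,"travel":[-50,1.3,0],"twist":[0,0,0.003]},{"gripper":5,"travel":[-50,1.3,0],"twist":[0,0,0]},{"gripper":5,"travel":[-50,1.3,0],"twist":[0,0,0]},{"gripper":5,"travel":[-50,1.3,0],"twist":[0,0,0]},{"gripper":5,"travel":[-50,1.3,0],"twist":[0,0,0]},{"gripper":5,"travel":[-50,1.3,0],"twist":[0,0,0]},{"gripper":5,"travel":[-30,1,0],"twist":[0,0,0]},{"gripper":5,"travel":[-16.3,0.5,0],"twist":[0,0,0]},{"gripper":5,"travel":[0,0,30],"twist":[0,0,0]},{"gripper":5,"travel":[0,0,15],"twist":[0,0,0]},{"gripper":5,"travel":[0,0,0],"twist":[0,0,0]},{"gripper":5,"travel":[0,0,0],"twist":[0,0,0]}]'
python3 - <<'E'
from h import *
goto(.5613,-.1870,.0575,85.4)
save('side','s2',(290,170,480,330),3.3)
E
```

```text
time: 15.12
ee_pos: [0.561, -0.1865, 0.1177]
tcp_rot: [179.9, 0.0, 85.3]
wrist_force: [-0.1, 0.7, -0.2]
opening: 0.0112
grasp_force: 49.6
shift now-axes [-0.5  0.3 60.2] target-axes [-0.5  0.4 60.2] tilt rv [ 0.0009  0.0002 -0.0013] tz -0.001 rad ee [ 0.561  -0.1865  0.1177] [1.7995e+02 1.0000e-02 8.5330e+01] q [-18.  10.   3.  83.   0.  76.] F [-0.1  0.7 -0.2] t 15.125
```

View pics/s2.png

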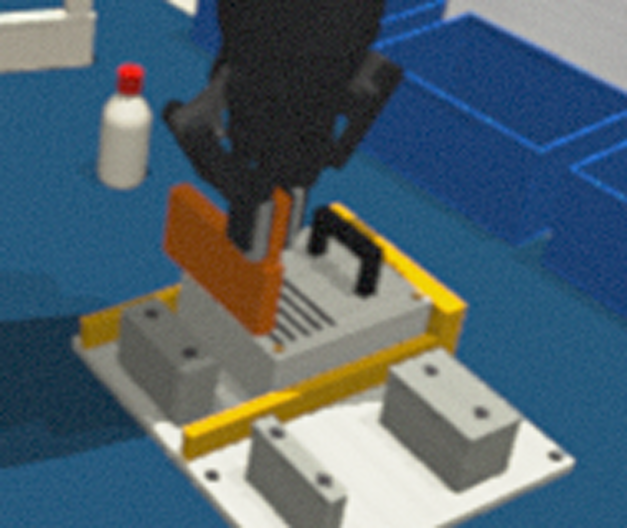

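The unit is home against the wall at (440,300), and the shim is held upright above the gap at (220,270). I'll lower it in steps.

```bash
python3 -m crank '[{"gripper":5,"travel":[0,0.3,12],"twist":[0,0,0]},{"gripper":5,"travel":[0,0,6],"twist":[0,0,0]},{"gripper":5,"travel":[0,0,4],"twist":[0,0,0]},{"gripper":5,"travel":[0,0,4],"twist":[0,0,0]}]' | grep -E "ee_p|wrist"
python3 -m crank '[{"gripper":5,"travel":[0,0,8],"twist":[0,0,0]},{"gripper":5,"travel":[0,0,8],"twist":[0,0,0]},{"gripper":5,"travel":[0,0,8],"twist":[0,0,0]},{"gripper":5,"travel":[0,0,5],"twist":[0,0,0]},{"gripper":5,"travel":[0,0,0],"twist":[0,0,0]}]' | grep -E "ee_p|wrist"
```

```text
ee_pos: [0.5609, -0.1869, 0.0905]
wrist_force: [0.0, 0.5, -0.8]
ee_pos: [0.5606, -0.1868, 0.0613]
wrist_force: [-0.9, 0.9, -0.9]
```

```bash
python3 -m crank '[{"gripper":5,"travel":[0,3,2.5],"twist":[0,0,0]},{"gripper":5,"travel":[0,0,0],"twist":[0,0,0]}]' | grep -E "ee_p|wrist"
for i in 1 2 3 4 5; do python3 -m crank '[{"gripper":5,"travel":[0,0.6,0],"twist":[0,0,0]},{"gripper":5,"travel":[0,0,0],"twist":[0,0,0]}]' | grep -E "ee_p|wrist|rot"; done; python3 -c "
from h import *
print(bot.get_obs()['torque'])"
```

```text
ee_pos: [0.5641, -0.1872, 0.0593]
wrist_force: [-0.1, 0.1, -0.3]
ee_pos: [0.5646, -0.1872, 0.0594]
tcp_rot: [180.0, 0.0, 85.3]
wrist_force: [-0.2, -0.1, -1.9]
ee_pos: [0.5651, -0.1873, 0.0593]
tcp_rot: [180.0, 0.0, 85.3]
wrist_force: [-0.4, -0.3, -0.5]
ee_pos: [0.5657, -0.1873, 0.0593]
tcp_rot: [180.0, 0.0, 85.3]
wrist_force: [-0.6, 0.3, 0.4]
ee_pos: [0.5662, -0.1873, 0.0593]
tcp_rot: [-180.0, -0.0, 85.3]
wrist_force: [-0.6, 0.0, -0.4]
ee_pos: [0.5663, -0.1874, 0.0592]
tcp_rot: [-179.9, -0.0, 85.3]
wrist_force: [-3.3, 0.7, 2.0]
[ 0.03018893  1.12164091 -0.03295822]
```

```bash
python3 -m crank '[{"gripper":5,"travel":[0,-0.3,1.2],"twist":[0,0,0]},{"gripper":5,"travel":[0,0,0.6],"twist":[0,0,0]},{"gripper":5,"travel":[0,0,0.3],"twist":[0,0,0]},{"gripper":5,"travel":[0,0,0],"twist":[0,0,0]}]'
python3 -m crank '[{"gripper":22,"travel":[0,0,0],"twist":[0,0,0]},{"gripper":22,"travel":[0,0,0],"twist":[0,0,0]},{"gripper":22,"travel":[0,0,-20],"twist":[0,0,0]},{"gripper":22,"travel":[0,0,-20],"twist":[0,0,0]},{"gripper":34,"travel":[0,0,-50],"twist":[0,0,0]},{"gripper":34,"travel":[0,0,-10],"twist":[0,0,-0.1]},{"gripper":34,"travel":[0,0,0],"twist":[0,0,-0.1]},{"gripper":34,"travel":[0,0,0],"twist":[0,0,0]},{"gripper":34,"travel":[0,0,0],"twist":[0,0,0]}]'
python3 - <<'E'
from h import *
import pickle
goto(.5376,.2141,.0575,96.9)
save('top','t2',(320,120,450,240),1)
E
```

```text
time: 18.3
ee_pos: [0.5663, -0.1874, 0.0576]
tcp_rot: [-180.0, 0.0, 85.3]
wrist_force: [-5.9, 0.6, 5.1]
opening: 0.0116
grasp_force: 50.4
time: 19.42
ee_pos: [0.5666, -0.1874, 0.1569]
tcp_rot: [-180.0, -0.0, 96.6]
wrist_force: [0.2, -0.6, 0.2]
opening: 0.0338
grasp_force: 0.0
shift now-axes [402.1  17.4  99.5] target-axes [402.   19.4  99.4] tilt rv [-0.0001 -0.0001 -0.0051] tz -0.005 rad ee [ 0.5666 -0.1874  0.1569] [-1.7999e+02 -1.0000e-02  9.6610e+01] q [-18.  11.   8.  87.   0.  65.] F [ 0.2 -0.6  0.2] t 19.425
```

```bash
python3 -m crank '[{"gripper":34,"travel":[50.3,2.2,0],"twist":[0,0,-0.005]},{"gripper":34,"travel":[50.3,2.2,0],"twist":[0,0,0]},{"gripper":34,"travel":[50.3,2.2,0],"twist":[0,0,0]},{"gripper":34,"travel":[50.3,2.2,0],"twist":[0,0,0]},{"gripper":34,"travel":[50.3,2.2,0],"twist":[0,0,0]},{"gripper":34,"travel":[50.3,2.2,0],"twist":[0,0,0]},{"gripper":34,"travel":[50.3,2.2,0],"twist":[0,0,0]},{"gripper":34,"travel":[49.9,2.1,0],"twist":[0,0,0]},{"gripper":34,"travel":[0,0,30],"twist":[0,0,0]},{"gripper":34,"travel":[0,0,0],"twist":[0,0,0]},{"gripper":34,"travel":[0,0,0],"twist":[0,0,0]}]'
python3 - <<'E'
from h import *
goto(.5376,.2141,.0575,96.9)
E
```

```text
time: 20.85
ee_pos: [0.5352, 0.2134, 0.128]
tcp_rot: [180.0, -0.0, 97.0]
wrist_force: [0.4, 1.0, -0.4]
opening: 0.0338
grasp_force: 0.0
shift now-axes [ 0.5  2.4 70.5] target-axes [ 0.5  2.4 70.5] tilt rv [ 0.0003 -0.      0.0009] tz 0.001 rad ee [0.5352 0.2134 0.128 ] [179.98  -0.    96.95] q [ 22.   8.   2.  84.  -0. 105.] F [ 0.4  1.  -0.4] t 20.85
```

```bash
python3 -m crank '[{"gripper":34,"travel":[0.5,2.4,0],"twist":[0,0,0]},{"gripper":34,"travel":[0,0,30],"twist":[0,0,0]},{"gripper":34,"travel":[0,0,25],"twist":[0,0,0]},{"gripper":34,"travel":[0,0,15.5],"twist":[0,0,0]},{"gripper":34,"travel":[0,0,0],"twist":[0,0,0]},{"gripper":20,"travel":[0,0,0],"twist":[0,0,0]},{"gripper":5,"travel":[0,0,0],"twist":[0,0,0]},{"gripper":5,"travel":[0,0,0],"twist":[0,0,0]},{"gripper":5,"travel":[0,0,0],"twist":[0,0,0]}]' 50
python3 -m crank '[{"gripper":5,"travel":[0,0,-4],"twist":[0,0,0]},{"gripper":5,"travel":[0,0,-26],"twist":[0,0,0]},{"gripper":5,"travel":[0,0,-45],"twist":[0,0,0]},{"gripper":5,"travel":[0,0,-30],"twist":[0,0,0.1]},{"gripper":5,"travel":[0,0,0],"twist":[0,0,0.1]},{"gripper":5,"travel":[0,0,0],"twist":[0,0,0]},{"gripper":5,"travel":[0,0,0],"twist":[0,0,0]}]'
```

```text
time: 21.98
ee_pos: [0.5378, 0.2147, 0.058]
tcp_rot: [179.9, -0.0, 97.0]
wrist_force: [-1.8, -1.1, 6.1]
opening: 0.0113
grasp_force: 49.9
time: 22.85
ee_pos: [0.5372, 0.2145, 0.1612]
tcp_rot: [-180.0, 0.0, 85.7]
wrist_force: [-0.3, -0.2, -2.7]
opening: 0.0114
grasp_force: 49.2
```

Run:
```python
from h import *
goto(.5582,-.1265,.058,85.4)
```

```text
shift now-axes [-338.4   46.7  103.3] target-axes [-338.2   48.3  103.2] tilt rv [-0.0007  0.0004  0.005 ] tz 0.005 rad ee [0.5372 0.2145 0.1612] [-1.7996e+02  2.0000e-02  8.5690e+01] q [ 22.   8.   6.  88.  -0. 116.] F [-0.3 -0.2 -2.7] t 22.85
```

```bash
python3 -m crank '[{"gripper":5,"travel":[-50,7.1,0],"twist":[0,0,0.005]},{"gripper":5,"travel":[-50,7.1,0],"twist":[0,0,0]},{"gripper":5,"travel":[-50,7.1,0],"twist":[0,0,0]},{"gripper":5,"travel":[-50,7.1,0],"twist":[0,0,0]},{"gripper":5,"travel":[-50,7.1,0],"twist":[0,0,0]},{"gripper":5,"travel":[-50,7.1,0],"twist":[0,0,0]},{"gripper":5,"travel":[-38.2,5.7,0],"twist":[0,0,0]},{"gripper":5,"travel":[0,0,0],"twist":[0,0,0]},{"gripper":5,"travel":[0,0,20],"twist":[0,0,0]},{"gripper":5,"travel":[0,0,20],"twist":[0,0,0]},{"gripper":5,"travel":[0,0,0],"twist":[0,0,0]},{"gripper":5,"travel":[0,0,0],"twist":[0,0,0]}]'
python3 - <<'E'
from h import *
import pickle
goto(.5582,-.1265,.058,85.4)
pickle.dump(bot.calibration('wrist'),open('pics/w3.pkl','wb'))
save('wrist','w3',(200,130,400,280),3.9)
E
```

```text
time: 24.35
ee_pos: [0.5581, -0.126, 0.1224]
tcp_rot: [180.0, 0.0, 85.3]
wrist_force: [0.6, 0.1, -0.5]
opening: 0.0113
grasp_force: 49.0
shift now-axes [-0.5  0.1 64.4] target-axes [-0.5  0.2 64.4] tilt rv [ 0.0005  0.     -0.0011] tz -0.001 rad ee [ 0.5581 -0.126   0.1224] [179.97   0.    85.33] q [-13.   7.   0.  83.   0.  82.] F [ 0.6  0.1 -0.5] t 24.35
```

View pics/w3.png

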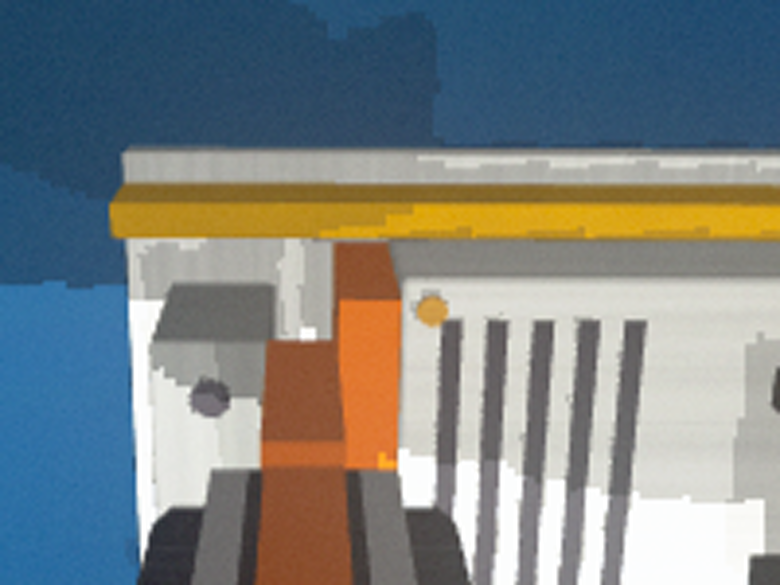

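Shim 1 at (370,380) is flush against the unit. The remaining slot shows at (305,300), the held shim lines up with it, and the rails appear parallel to the tool. I'll lower it.

```bash
python3 -m crank '[{"gripper":5,"travel":[0,0,10],"twist":[0,0,0]},{"gripper":5,"travel":[0,0,3],"twist":[0,0,0]},{"gripper":5,"travel":[0,0,0],"twist":[0,0,0]}]' | grep -E "ee_p|wrist"
for i in 1 2 3 4 5; do python3 -m crank '[{"gripper":5,"travel":[0,0,1.5],"twist":[0,0,0]},{"gripper":5,"travel":[0,0,0],"twist":[0,0,0]}]' | grep -E "ee_p|wrist"; done
```

```text
ee_pos: [0.5577, -0.1265, 0.1083]
wrist_force: [0.2, -0.0, -0.7]
ee_pos: [0.5579, -0.1265, 0.1072]
wrist_force: [-0.1, 0.5, -0.8]
ee_pos: [0.5579, -0.1265, 0.1056]
wrist_force: [0.3, -0.3, 0.1]
ee_pos: [0.5578, -0.1264, 0.104]
wrist_force: [-0.3, 0.1, -1.1]
ee_pos: [0.5578, -0.1264, 0.1025]
wrist_force: [0.1, -0.4, -0.6]
ee_pos: [0.5578, -0.1264, 0.101]
wrist_force: [0.4, 0.3, 0.0]
```

```bash
python3 -m crank '[{"gripper":5,"travel":[0,0.3,1],"twist":[0,0,0]},{"gripper":5,"travel":[0,0,0],"twist":[0,0,0]}]' | grep -E "ee_p|wrist"
for i in 1 2 3 4; do python3 -m crank '[{"gripper":5,"travel":[0,0,1.5],"twist":[0,0,0]},{"gripper":5,"travel":[0,0,0],"twist":[0,0,0]}]' | grep -E "ee_p|wrist"; done
```

```text
ee_pos: [0.5582, -0.1265, 0.1001]
wrist_force: [0.4, 1.1, -0.7]
ee_pos: [0.5581, -0.1265, 0.0985]
wrist_force: [0.2, -0.3, -1.3]
ee_pos: [0.5581, -0.1265, 0.0971]
wrist_force: [0.8, 0.1, -0.9]
ee_pos: [0.5581, -0.1265, 0.0955]
wrist_force: [-0.4, 0.5, -0.3]
ee_pos: [0.5581, -0.1265, 0.0941]
wrist_force: [-0.4, -0.5, 0.0]
```

```bash
for i in 1 2 3 4 5 6; do python3 -m crank '[{"gripper":5,"travel":[0,0,3],"twist":[0,0,0]},{"gripper":5,"travel":[0,0,3],"twist":[0,0,0]}]' | grep -E "ee_p|wrist"; [ $i = 3 ] && python3 -m crank '[{"gripper":5,"travel":[0,0,0],"twist":[0,0,0]}]' | grep -E "wrist"; done
```

```text
ee_pos: [0.5582, -0.1265, 0.0879]
wrist_force: [-0.6, -1.0, -0.4]
ee_pos: [0.5581, -0.1265, 0.0819]
wrist_force: [-0.1, -0.1, -0.5]
ee_pos: [0.5582, -0.1265, 0.076]
wrist_force: [0.2, -0.3, -0.6]
wrist_force: [0.3, -0.1, -0.0]
ee_pos: [0.5582, -0.1265, 0.07]
wrist_force: [-0.2, 0.7, -0.8]
ee_pos: [0.5582, -0.1265, 0.064]
wrist_force: [0.3, 0.0, -0.8]
ee_pos: [0.5582, -0.1265, 0.058]
wrist_force: [-0.3, 1.2, 13.0]
```

```bash
python3 -m crank '[{"gripper":22,"travel":[0,0,-0.3],"twist":[0,0,0]},{"gripper":22,"travel":[0,0,0],"twist":[0,0,0]},{"gripper":22,"travel":[0,0,-15],"twist":[0,0,0]},{"gripper":22,"travel":[0,0,-25],"twist":[0,0,0]},{"gripper":34,"travel":[0,0,-50],"twist":[0,0,0]},{"gripper":34,"travel":[50,0,-50],"twist":[0,0,0]},{"gripper":34,"travel":[50,0,0],"twist":[0,0,0]},{"gripper":34,"travel":[50,0,0],"twist":[0,0,0]},{"gripper":34,"travel":[0,0,0],"twist":[0,0,0]},{"gripper":34,"travel":[0,0,0],"twist":[0,0,0]}]'
python3 - <<'E'
from h import *
a=bot.camera('top')[:,:,::-1]; b=bot.camera('side')[:,:,::-1]
t=cv2.resize(a[120:240,180:450],None,fx=2.2,fy=2.2,interpolation=cv2.INTER_CUBIC)
s=cv2.resize(b[220:355,300:470],None,fx=2.3,fy=2.3,interpolation=cv2.INTER_CUBIC)
o=np.zeros((t.shape[0]+s.shape[0],max(t.shape[1],s.shape[1]),3),np.uint8)
o[:t.shape[0],:t.shape[1]]=t;o[t.shape[0]:,:s.shape[1]]=s
cv2.imwrite('pics/fin.png',o);print(o.shape)
E
```

```text
time: 30.15
ee_pos: [0.5701, 0.0171, 0.1935]
tcp_rot: [180.0, 0.0, 85.3]
wrist_force: [0.1, 0.5, -0.9]
opening: 0.034
grasp_force: 0.0
(574, 594, 3)
```

View pics/fin.png

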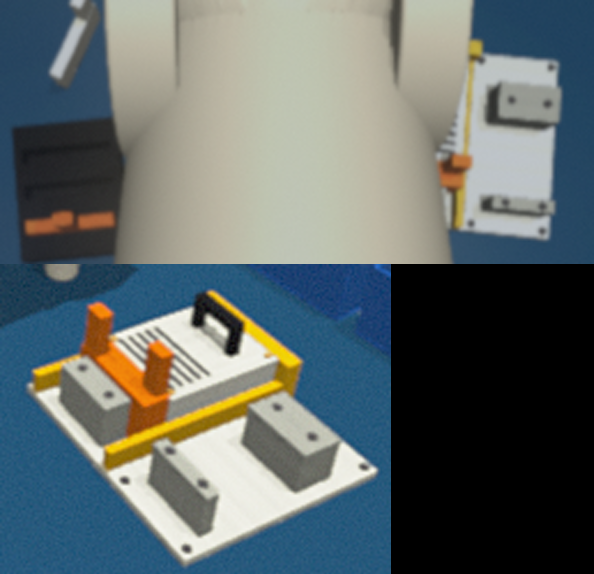

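The last view shows the unit at the end wall and both shims fully down, with tabs at (100,325) and (158,365). The third shim is still in its rack slot at (70,222).

```bash
python3 -c "
from workcell import bot
print(bot.job_done())"
```

```text
the job is handed in; nothing more can be done
None
```

I handed the job in at about 30 s: the unit is home against the yellow wall and two orange shims stand fully down against the mid stop. I left the third shim in its rack slot without trying it, since by the given sizes only about 2 mm of gap remains.

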